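# Hang the ear defenders under the filter rig and fold up the splash guard

## Task

Hang the ear defenders over the middle of the steel bar below the filter rig's top plate, squarely, with one cup on each side of the bar. Once they hang freely, fold the rig's hinged metal splash guard up in front of them until it stands fully upright against its stop. Leave the other things on the bench where they are.

Things in the scene. Friction and masses are not known exactly. Their poses are not given: they have to be found in the camera images.
- ear: Ear defenders, loose, rigid, 0.15 to 0.31 kg: black arched headband (18 mm wide, 5 mm thick) with two grey cups, standing on their cups. 157 mm tall, 156 mm long. Origin: midway between the cups at their undersides; x from cup to cup, y across the band, z up. Cups with cushions span 40 to 78 mm from the origin along x (free gap 80 mm), 60 mm in y, z 0 to 70 mm. Symmetric end for end.
- ear_top (a point): Centre of the top face of the crown cushion, the place to grip: a block 50 mm (along x) by 24 mm (across the band) by 18 mm high on top of the headband. 157 mm above the cups' undersides.
- ear_under (a point): Middle of the underside of the headband at the crown, 134 mm above the cups' undersides; this is what rests on the bar.
- bar_mid (a point): Middle of the axis of the rig's horizontal steel bar, 16 mm in diameter, 470 mm long, 157 mm above the bench, held by a bracket at each end. Axes as the rig's: y along the bar, x away from the robot, z up.
- rig: Filter rig, fixed. Origin on the bench below the middle of its bar; x away from the robot, y along the bar. Top plate with filter cups at x -30 to +90 mm, underside 475 mm up: a tool pointing straight down onto the bar strikes it. Pipe 24 mm thick along y at x +60, z 390 mm. Legs 22 mm square at x +75, y +-235 mm. Base board 8 mm thick, x +-115, y +-250 mm.
- guard (a joint): Angle of the aluminium splash guard on its stiff hinge, rad: 0 = lying level towards the robot, 1.57 = upright against its stop. It stays where it is put. Panel 200 mm wide (along the bar), 100 mm from hinge to free edge, 5 mm thick, with a round lip 10 mm thick; 2 to 5 N at the free edge moves it.
- guard_hinge (a point): Middle of the guard's hinge line, which runs parallel to the bar, 112 mm nearer the robot than the bar and 12 mm above the bench.
- guard_edge (a point): Middle of the guard's free edge, at the axis of the round lip, 100 mm from the hinge.
- saddle: Bystander: grey plastic pipe strap, an arch 180 mm long over its flat feet, 70 mm tall, 36 mm wide, standing loose on the bench. Origin under its centre.
- mug: Bystander: brown mug, 80 mm across, 90 mm tall. Origin at the centre of its underside.
- washbottle: Bystander: white wash bottle, 68 mm across, 160 mm tall plus a bent spout to 228 mm. Origin at the centre of its underside.
- jar: Bystander: small amber jar, 48 mm across, 60 mm tall, on the rig's base board near one end of the bar. Origin at the centre of its underside.
- clampring: Bystander: grey ring, 72 mm across, 8 mm thick, lying on the rig's base board near the other end of the bar. Origin at the centre of its underside.
- taperoll: Bystander: roll of tape, 90 mm across, 20 mm tall, lying flat on the back of the rig's base board beside the jar. Origin at the centre of its underside.
Not all that is in view belongs to the job. What is shaped like the ear but red or turquoise is not meant.

How it is judged:
By the outcome, as a careful person would: the job done as asked, in the order asked, and still so for the second after the job is handed in, with the robot touching nothing.
It also fails if it takes over 59 s, if anything falls off the work surface, if the arm or the gripper's body presses on something with over 40 N, if the wrist force passes 120 N, or if a joint passes its speed limit or range.

## Robot

A 6-joint arm with a two-finger parallel gripper is mounted at the origin on the work surface. World frame = base frame: x ahead of the robot, y to its left, z up, the work surface at z = 0. Lengths are in mm, angles in rad, forces in N, time in s.
With the tool pointing down it reaches from about 400 to 925 mm from the base axis. Payload 12.5 kg.
Tool frame: the origin (TCP) lies between the finger pads, 19 mm behind the fingertips; this is the grasp point; z points along the fingers, y is the line along which they close (so a half turn about z gives the same grasp; the last joint's range is limited). The gripper opens to 95 mm and grips with 3 to 60 N. Pads are 20 mm wide; open, the fingers measure 119 mm over their backs; the gripper's body (75 mm by 180 mm) begins 59 mm behind the grasp point.
Start: joints at [1.208, 0.491, 1.559, -0, 1.092, -0.106], TCP at [158.723, 604.526, 233.461] pointing down, gripper open.
Joint ranges: [-3.1, 3.1], [-0.84, 2.19], [0.05, 2.79], [-1.13, 4.28], [0.06, 2.93], [-2.69, 2.69]. Speed limits (rad/s): [2.22, 2.22, 2.79, 3.14, 3.14, 3.14].

## Interface

Orientations are given as [roll, pitch, yaw] about the fixed x, y, z axes, in that order (R = Rz(yaw) Ry(pitch) Rx(roll)).
In Python, from cell import env gives the robot as it stands.
- The arm moves only by the tool drive_tool, never from a script. Its argument "deltas" is text: rows parted by semicolons, each of 4 numbers parted by spaces: the shift along the world's x, y, z normalised to -1 to 1, where 1 is 100 mm, then the turn about the world's z normalised to -1 to 1, where 1 is 180 degrees. A call has 1 to 10 rows; each row shifts and turns the commanded pose from where the row before left it; what a row does not reach is not made up. A row lasts 1/12 s, in which the tool goes at most 41.7 mm and 7.16 degrees, less where a joint would pass 70% of its speed; a pose out of reach is approached as far as the arm can. A call with a number of a shift or a turn outside -1 to 1 is refused whole. A call with a gripper value outside its range is refused whole. "gripper" is the closure, from 0 (fully open) to 1 (shut), set as the call begins (left out, the last holds). The fingers move at their own pace and stop on an object; the grip force is fixed at half the most. Time passes only in rows, so rows that do not move let the fingers close. It gives the time, the measured TCP pose, the force, the opening and the grip force at its end, in the units of the state.
- env.state(): the state, without advancing time (a new reading comes with each control period).
- env.read_camera(name): name is "scene" or "top" or "wrist"; returns (picture, depth): 400x640x3 uint8, red, green, blue; 400x640 float32, mm along the optical axis (not along the pixel's ray), 0 where there is no reading.
- env.camera_params(name): a dict with "mtx" (3x3 intrinsics, pixels), "k1" (the pictures are not rectified: a ray, as slopes to the right and down, at radius r is drawn at 1 + k1 r^2 times it, then the intrinsics apply), "camera_from_world" (4x4, takes a point from world to camera coordinates); the wrist camera has in their place "mount" (4x4, takes a point from camera to tool coordinates, whose origin is the TCP and whose axes are the flange's). Camera axes: x right, y down, z forward; pixel columns grow to the right and rows downward; lengths in mm; the calibration is good to about 2 mm. A picture is of the moment at which its call begins: read the wrist's pose just before it. camera_params takes no time and is no camera call.
- env.job_done(): hands the job in; it is judged then, once.
The state is a dict: "t": time; "joints": joint angles; "qvel": joint speeds; "tau": joint torques, N m; "eef_pos": TCP position; "tcp_rot": TCP orientation; "ft_force": force on the tool from outside, world axes, zero at the start; "moment": the same for the moment, N m; "opening": opening from 0.0 (shut) to 1.0 (fully open); "grip_force": force on a finger pad.
Only numpy, scipy, OpenCV 4.12 (cv2) and the standard library are available. Lean on these libraries where they do the work, as an engineer would, in place of code of your own. Each camera call takes 0.05 s, during which the arm holds its last target. There are 200 camera calls.

## Working session

There is one attempt and no reset: what is moved stays moved. The work goes in short steps, Python scripts to look and compute and a tool call to move; the robot and the scene stay as the last step left them, time stands still between calls to the robot, and variables do not carry over. Pictures are saved under pics/ and viewed, at most 10 in all, crops included, and the job is handed in when it is done.

Besides the shell and the picture viewer there is one more tool, called after "Call:" as name(argument=value, ...) on one line, values as JSON. drive_tool: Moves the arm, as the interface text tells. Its arguments: {"type":"object","properties":{"deltas":{"type":"string"},"gripper":{"type":"number"}},"required":["deltas"]}

```bash
mkdir -p pics
cat > h.py <<'E'
import numpy as np, cv2
from cell import env
def unproj(name,px,depth,T=None):
    p=env.camera_params(name); K=np.array(p["mtx"]); k=p["k1"]
    px=np.atleast_2d(px).astype(float)
    n=cv2.undistortPoints(px.reshape(-1,1,2),K,np.array([k,0,0,0,0.])).reshape(-1,2)
    c=np.c_[n,np.ones(len(n))]*np.asarray(depth).reshape(-1,1)
    M=np.linalg.inv(np.array(p["camera_from_world"])) if T is None else T@np.array(p["mount"])
    return c@M[:3,:3].T+M[:3,3]
def cloud(name,d,T=None):
    v,u=np.nonzero(d>0); return np.c_[u,v],unproj(name,np.c_[u,v],d[v,u],T)
E
python3 - <<'E'
from h import *
for n in("scene","top"):
    p,d=env.read_camera(n); np.savez(n,p=p,d=d); cv2.imwrite(f"pics/{n}.png",p[...,::-1])
    print(env.camera_params(n))
print(env.state())
E
```

```text
{'mtx': array([[438.28001112,   0.        , 326.2171662 ],
       [  0.        , 438.28001112, 205.03350884],
       [  0.        ,   0.        ,   1.        ]]), 'k1': -0.027699477592404424, 'camera_from_world': array([[-9.06243440e-02,  9.95759732e-01,  1.58045556e-02,
         6.50837543e+01],
       [ 5.42600487e-01,  6.26772558e-02, -8.37649254e-01,
        -1.72903313e+02],
       [-8.35087983e-01, -6.73358545e-02, -5.45979801e-01,
         1.62398951e+03],
       [ 0.00000000e+00,  0.00000000e+00,  0.00000000e+00,
         1.00000000e+00]])}
{'mtx': array([[411.29999222,   0.        , 317.29293961],
       [  0.        , 411.29999222, 200.9984996 ],
       [  0.        ,   0.        ,   1.        ]]), 'k1': 0.019204073396637683, 'camera_from_world': array([[-2.39420627e-03, -9.99994921e-01, -2.10371356e-03,
         9.18454067e+00],
       [-9.95073945e-01,  2.59090686e-03, -9.91016223e-02,
         5.09784074e+02],
       [ 9.91065695e-02,  1.85608082e-03, -9.95075094e-01,
         1.27424126e+03],
       [ 0.00000000e+00,  0.00000000e+00,  0.00000000e+00,
         1.00000000e+00]])}
{'t': 0.1, 'joints': array([ 1.20843166e+00,  4.91467320e-01,  1.55940495e+00,  1.92398614e-05,
        1.09168363e+00, -1.05585410e-01]), 'qvel': array([-0.00116643, -0.00084244, -0.00053184, -0.00024224, -0.00087247,
       -0.00069654]), 'tau': array([ 1.78908023e-03, -6.13622904e+01, -2.58603930e+01,  6.93099434e-02,
        4.70042741e-02, -2.66170463e-05]), 'eef_pos': array([158.62269002, 604.32863483, 232.93436642]), 'tcp_rot': array([-3.14063657e+00, -1.18485723e-04,  2.88480446e+00]), 'ft_force': array([-0.02816924, -0.03194781, -0.51136176]), 'moment': array([ 0.03707079, -0.00579384, -0.0048096 ]), 'grip_force': 0.0, 'opening': 0.9997397886135637}
```

View pics/scene.png

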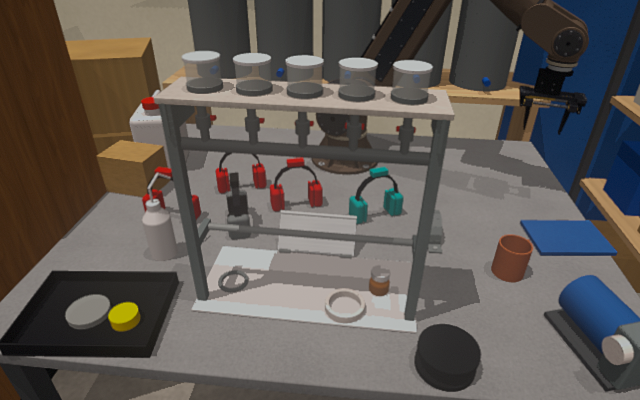

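View pics/top.png

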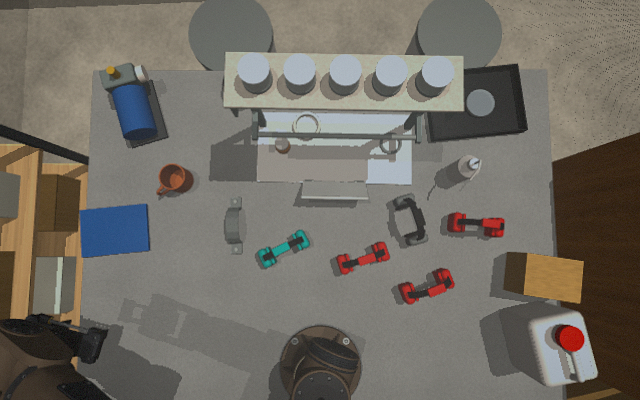

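Run:
```python
from h import *
T=np.load("top.npz");S=np.load("scene.npz")
a=cv2.resize(T['p'][180:260,370:450],(400,400),interpolation=cv2.INTER_CUBIC)
b=cv2.resize(S['p'][145:245,200:300],(400,400),interpolation=cv2.INTER_CUBIC)
cv2.imwrite("pics/crop1.png",np.hstack([a,b])[...,::-1])
uv,P=cloud("top",T['d'])
def show(n,m): print(n,m.sum(),P[m].mean(0).round(1),P[m].min(0).round(1),P[m].max(0).round(1))
box=(uv[:,0]>385)&(uv[:,0]<430)&(uv[:,1]>190)&(uv[:,1]<250)
for lo,hi in((8,40),(40,60),(60,80),(80,120),(120,140),(140,170)):
    m=box&(P[:,2]>lo)&(P[:,2]<hi)
    if m.any(): show((lo,hi),m)
# bar and guard
m=(P[:,2]>140)&(P[:,2]<175)&(uv[:,1]>125)&(uv[:,1]<150)&(uv[:,0]>262)&(uv[:,0]<410); show("bar",m)
print(np.polyfit(P[m,1],P[m,0],1), np.percentile(P[m,2],90))
m=(uv[:,0]>295)&(uv[:,0]<375)&(uv[:,1]>180)&(uv[:,1]<203)&(P[:,2]>5); show("guard",m); print(np.polyfit(P[m,0],P[m,2],1))
uv,P=cloud("scene",S['d'])
m=(uv[:,0]>222)&(uv[:,0]<252)&(uv[:,1]>165)&(uv[:,1]<235)&(P[:,2]>8); 
box=m
for lo,hi in((8,40),(40,60),(60,80),(80,120),(120,140),(140,170)):
    m=box&(P[:,2]>lo)&(P[:,2]<hi)
    if m.any(): show((lo,hi),m)
m=(uv[:,0]>215)&(uv[:,0]<410)&(uv[:,1]>215)&(uv[:,1]<248)&(P[:,2]>145)&(P[:,2]<175); show("bar",m);print(np.polyfit(P[m,1],P[m,0],1))
m=(uv[:,0]>270)&(uv[:,0]<360)&(uv[:,1]>205)&(uv[:,1]<258)&(P[:,2]>15)&(P[:,2]<130); show("guard",m); print(np.polyfit(P[m,0],P[m,2],1))
```

```text
(8, 40) 56 [ 441.8 -260.9   22.4] [ 358.4 -346.4    8.2] [ 536.5 -230.1   39.8]
(40, 60) 49 [ 448.9 -256.2   50.9] [ 371.2 -319.6   40.6] [ 518.5 -231.1   59.7]
(60, 80) 341 [ 448.5 -273.5   67.7] [ 359.5 -324.8   60.1] [ 529.6 -199.1   79.4]
(80, 120) 86 [ 455.6 -276.4  106.4] [ 386.3 -306.    81.2] [ 515.4 -253.4  119.9]
(120, 140) 97 [ 449.6 -279.2  128.3] [ 403.4 -301.3  120.4] [ 496.5 -258.9  136.9]
(140, 170) 164 [ 448.8 -277.7  156. ] [ 425.3 -295.9  140.6] [ 473.6 -262.5  162.9]
bar 819 [685.6 -47.2 164. ] [ 674.2 -255.8  151.9] [699.2 163.1 172.4]
[2.29685432e-02 6.86650155e+02] 167.9524179642067
guard 1222 [541.7 -46.   59.8] [ 508.2 -174.4    5.1] [576.6  76.4 104.6]
[ -1.22855205 725.30347584]
(8, 40) 228 [ 407.4 -300.5   24.6] [ 282.3 -370.2    8.5] [ 532.5 -229.4   39.7]
(40, 60) 196 [ 432.1 -286.1   52. ] [ 258.7 -371.3   40.2] [ 533.9 -228.9   60. ]
(60, 80) 332 [ 446.2 -283.1   66.5] [ 240.6 -375.1   60. ] [ 532.2 -230.7   78.6]
(80, 120) 117 [ 504.9 -261.   100.7] [ 489.5 -271.    80. ] [ 518.2 -251.   119.9]
(120, 140) 74 [ 482.6 -267.9  129.3] [ 465.4 -278.   120.3] [ 496.9 -258.   139.9]
(140, 170) 314 [ 599.4 -231.3  157.9] [ 426.8 -291.8  140.1] [ 693.5 -172.7  167.6]
bar 1373 [690.5 -33.7 160.6] [ 675.9 -254.6  149.5] [699.  175.2 168. ]
[2.19490199e-02 6.91281844e+02]
guard 2622 [534.6 -38.   55.4] [ 367.9 -194.3   15. ] [583.   67.1  99.9]
[ -0.20670426 165.90679435]
```

View pics/crop1.png

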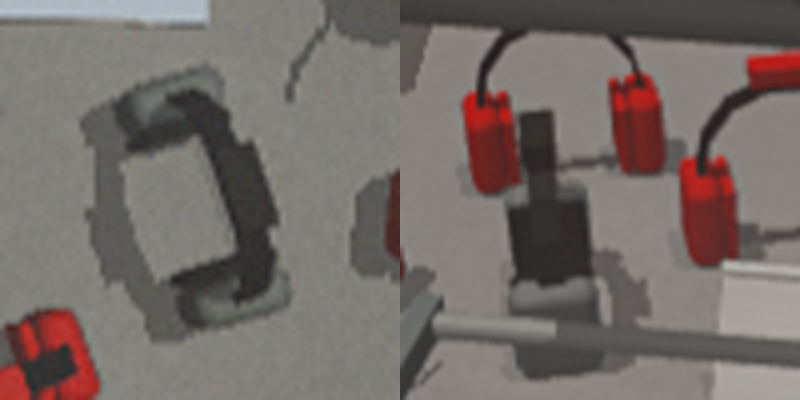

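Run:
```python
from h import *
S=np.load("scene.npz");T=np.load("top.npz")
print(env.camera_params("wrist"))
for n,D in(("scene",S),("top",T)):
    uv,P=cloud(n,D['d']); 
    # frame: along robot radial direction at tool
    c=np.array([158.6,604.3]); Q=P[:,:2]-c; a=1.208; r=Q@[np.cos(a),np.sin(a)]; t=Q@[-np.sin(a),np.cos(a)]
    yw=2.885; ty=np.array([-np.sin(yw),np.cos(yw)]) 
    m0=(np.hypot(r,t)<220)&(P[:,2]>205)
    print(n,"toolY in radial/tang",ty@[np.cos(a),np.sin(a)],ty@[-np.sin(a),np.cos(a)])
    for lo in range(210,760,25):
        m=m0&(P[:,2]>=lo)&(P[:,2]<lo+25)
        if m.sum()>5: print(lo-233,m.sum(),"rad",r[m].min().round(),r[m].max().round(),"tan",t[m].min().round(),t[m].max().round())
# bar/base/guard extents in top and scene
uv,P=cloud("scene",S['d'])
m=(abs(P[:,0]-690-.0225*P[:,1])<14)&(P[:,2]>148)&(P[:,2]<172);y=np.sort(P[m,1]);print("bar y",y[:5],y[-5:],m.sum())
for lo,hi in((440,470),(480,500)):
    m=(P[:,2]>lo)&(P[:,2]<hi)&(P[:,0]>600)&(abs(P[:,1])<500);print(lo,P[m].min(0),P[m].max(0))
m=(P[:,2]>4)&(P[:,2]<14)&(P[:,0]>560)&(P[:,0]<820)&(P[:,1]>-330)&(P[:,1]<240);print("board",np.percentile(P[m],[.5,1,50,99,99.5],axis=0).round())
uv,P=cloud("top",T['d'])
m=(uv[:,0]>255)&(uv[:,0]<415)&(P[:,2]>4)&(P[:,2]<14)&(P[:,0]>560);print("board top",np.percentile(P[m],[.2,1,50,99,99.8],axis=0).round())
m=(uv[:,0]>295)&(uv[:,0]<375)&(uv[:,1]>178)&(uv[:,1]<203)&(P[:,2]>25)&(P[:,0]<580);print("guard top",np.percentile(P[m],[.2,1,50,99,99.8],axis=0).round());print(np.polyfit(P[m,0],P[m,2],1))
m=(P[:,2]>455)&(P[:,2]<500)&(P[:,0]>600);print("plate",np.percentile(P[m],[.2,1,50,99,99.8],axis=0).round())
# ear axis
m=(uv[:,0]>385)&(uv[:,0]<430)&(P[:,2]>100)&(P[:,2]<170); c,vec,_=cv2.PCACompute2(P[m,:2].astype(np.float32),None); print(c,vec)
m&=P[:,2]>145; (cc,wh,ang)=cv2.minAreaRect(P[m,:2].astype(np.float32));print(cc,wh,ang,np.median(P[m,2]))
```

```text
{'mtx': array([[348.89283857,   0.        , 318.03527331],
       [  0.        , 348.89283857, 198.75129941],
       [  0.        ,   0.        ,   1.        ]]), 'k1': 0.0029035512400092107, 'mount': array([[-8.51974370e-04, -9.68784806e-01, -2.47901743e-01,
         6.96900360e+01],
       [ 9.99999399e-01, -6.54152455e-04, -8.80352417e-04,
        -6.45296719e-01],
       [ 6.90706512e-04, -2.47902344e-01,  9.68784780e-01,
        -1.51249505e+02],
       [ 0.00000000e+00,  0.00000000e+00,  0.00000000e+00,
         1.00000000e+00]])}
scene toolY in radial/tang -0.9943656887733004 -0.10600413666645193
-23 39 rad -54.0 57.0 tan -22.0 15.0
2 65 rad -58.0 58.0 tan -21.0 17.0
27 80 rad -60.0 62.0 tan -21.0 14.0
52 283 rad -83.0 87.0 tan -48.0 37.0
77 581 rad -91.0 94.0 tan -49.0 42.0
102 362 rad -90.0 94.0 tan -48.0 40.0
127 206 rad -49.0 20.0 tan -40.0 19.0
152 305 rad -50.0 39.0 tan -43.0 28.0
177 245 rad -39.0 42.0 tan -45.0 -1.0
202 228 rad -42.0 42.0 tan -69.0 2.0
227 454 rad -84.0 49.0 tan -73.0 -55.0
252 663 rad -137.0 49.0 tan -74.0 47.0
277 842 rad -169.0 44.0 tan -71.0 64.0
3
[... 1102 characters left out ...]
15611 499.96205974]
board [[ 571. -292.    4.]
 [ 573. -289.    5.]
 [ 702.  -58.    9.]
 [ 802.  193.   13.]
 [ 804.  197.   13.]]
board top [[ 564. -299.    4.]
 [ 572. -292.    4.]
 [ 670.  -56.    9.]
 [ 801.  196.   14.]
 [ 810.  202.   14.]]
guard top [[ 509. -144.   26.]
 [ 509. -142.   27.]
 [ 536.  -43.   67.]
 [ 570.   53.  100.]
 [ 570.   55.  102.]]
[ -1.28245903 756.52200758]
plate [[ 651. -296.  465.]
 [ 652. -293.  479.]
 [ 690.  -40.  488.]
 [ 776.  198.  499.]
 [ 779.  200.  500.]]
[[ 530.0138  -270.14075]] [[ 0.9979864   0.06343008]
 [-0.06343008  0.9979864 ]]
(493.67828369140625, -245.30560302734375) (528.1207275390625, 105.060302734375) 1.186928153038025 162.3938674879446
```

Run:
```python
from h import *
for n in("top","scene"):
    D=np.load(n+".npz"); uv,P=cloud(n,D['d']); 
    near=(np.hypot(P[:,0]-449,P[:,1]+278)<95)&(P[:,2]>6)
    near&=((P[:,1]+278)-.33*(P[:,0]-449)>-60)
    m=near&(P[:,2]>145); print(n,m.sum(),cv2.minAreaRect(P[m,:2].astype(np.float32)),np.median(P[m],0))
    m=near&(P[:,2]>115); c,v,_=cv2.PCACompute2(P[m,:2].astype(np.float32),None); a=np.arctan(v[0,1]/v[0,0]); print(c,np.degrees(a))
    m2=near&(P[:,2]>55)&(P[:,2]<75); print("cups rect",cv2.minAreaRect(P[m2,:2].astype(np.float32)))
    a=np.radians(18.5) ; c0=np.median(P[near&(P[:,2]>145)],0)[:2]
    Q=P-np.r_[c0,0]; x=Q[:,0]*np.cos(a)+Q[:,1]*np.sin(a); y=-Q[:,0]*np.sin(a)+Q[:,1]*np.cos(a)
    for lo in range(-85,85,10):
        k=near&(x>=lo)&(x<lo+10)
        if k.sum()>3: print(lo,"z",np.percentile(P[k,2],[10,50,95]).round(),"y",np.percentile(y[k],[3,97]).round(), "ytop",y[k&(P[:,2]>80)].round().tolist()[:0])
```

```text
top 157 ((448.9759521484375, -278.69659423828125), (48.884307861328125, 24.230575561523438), 17.91844367980957) [ 447.82937443 -278.04355627  156.69153427]
[[ 450.4356  -277.86258]] 16.316504
cups rect ((450.3260192871094, -278.7080383300781), (158.2723846435547, 58.66963577270508), 16.636911392211914)
-85 z [43. 61. 65.] y [-27.  13.] ytop []
-75 z [43. 67. 73.] y [-25.  30.] ytop []
-65 z [ 36.  69. 103.] y [-26.  30.] ytop []
-55 z [ 41.  67. 116.] y [-28.  27.] ytop []
-45 z [ 21.  66. 129.] y [-12.  27.] ytop []
-35 z [  7. 129. 134.] y [-12.  38.] ytop []
-25 z [137. 156. 161.] y [-11.  13.] ytop []
-15 z [104. 157. 161.] y [-11.  91.] ytop []
-5 z [146. 156. 160.] y [-12.  30.] ytop []
5 z [143. 157. 161.] y [-11.  34.] ytop []
15 z [150. 156. 161.] y [-12.   9.] ytop []
25 z [  7. 130. 149.] y [-20.  29.] ytop []
35 z [ 38. 116. 130.] y [-12.  25.] ytop []
45 z [ 43.  69. 121.] y [-27.  25.] ytop []
55 z [ 41.  70. 108.] y [-30.  26.] ytop []
65 z [41. 69. 82.] y [-31.  26.] ytop []
75 z [44. 67. 71.] y [-26.  24.] ytop []
scene 108 ((453.07647705078125, -276.2098083496094), 
[... 190 characters left out ...]
, (155.85678100585938, 58.96053695678711), 17.237661361694336)
-85 z [67. 69. 71.] y [-25.  28.] ytop []
-75 z [35. 66. 70.] y [-27.  32.] ytop []
-65 z [23. 63. 69.] y [-26.  29.] ytop []
-55 z [18. 40. 65.] y [-24.  29.] ytop []
-35 z [155. 156. 158.] y [-8. 13.] ytop []
-25 z [155. 157. 158.] y [-7. 13.] ytop []
-15 z [155. 157. 158.] y [-9. 12.] ytop []
-5 z [156. 157. 158.] y [-8. 11.] ytop []
5 z [134. 147. 157.] y [-10.  11.] ytop []
15 z [128. 130. 152.] y [-8.  8.] ytop []
25 z [ 64. 120. 128.] y [-23.  26.] ytop []
35 z [ 66. 108. 117.] y [-24.  18.] ytop []
45 z [ 68.  82. 102.] y [-26.  24.] ytop []
55 z [13. 60. 72.] y [-28.  27.] ytop []
65 z [14. 51. 65.] y [-22.  24.] ytop []
```

Call:
drive_tool(deltas=".27 -.25 0 0;.27 -.25 0 0;.27 -.25 0 0;.27 -.25 0 0;.27 -.25 0 0;.27 -.25 0 0;.27 -.25 0 0;.27 -.25 0 0;.27 -.25 0 .02;.27 -.25 0 .02", gripper=0)

```text
t: 0.93
eef_pos: [429.7, 353.0, 233.4]
tcp_rot: [-3.142, -0.0, 3.013]
ft_force: [0.0, 0.4, -0.4]
opening: 1.003
grip_force: 0.0
```

Call:
drive_tool(deltas=".07 -.35 0 .02;.07 -.35 0 .02;.07 -.35 0 .02;.07 -.35 0 .02;.07 -.35 0 .02;.07 -.35 0 .02;.07 -.35 0 .01;.07 -.35 0 0;.07 -.35 0 0;.07 -.35 0 0")

```text
t: 1.77
eef_pos: [498.6, 2.8, 233.4]
tcp_rot: [3.141, -0.0, -2.864]
ft_force: [1.1, 0.4, 0.4]
opening: 0.998
grip_force: 0.0
```

Call:
drive_tool(deltas="-.11 -.3 0 0;-.11 -.3 0 0;-.11 -.3 0 0;-.11 -.3 0 0;-.11 -.3 0 0;-.11 -.3 0 0;-.11 -.3 0 0;-.11 -.3 0 0;0 0 0 0;0 0 0 0")

```text
t: 2.6
eef_pos: [410.1, -236.5, 233.2]
tcp_rot: [3.141, -0.0, -2.867]
ft_force: [-0.7, -0.3, -0.2]
opening: 0.999
grip_force: 0.0
```

```bash
cat >> h.py <<'E'
from scipy.spatial.transform import Rotation as Ro
def wrist():
    s=env.state(); T=np.eye(4); T[:3,:3]=Ro.from_euler("xyz",s["tcp_rot"]).as_matrix(); T[:3,3]=s["eef_pos"]
    p,d=env.read_camera("wrist"); return p,d,T
E
python3 - <<'E'
from h import *
p,d,T=wrist(); np.savez("w1",p=p,d=d,T=T); cv2.imwrite("pics/w1.png",p[...,::-1])
uv,P=cloud("wrist",d,T)
near=(np.hypot(P[:,0]-451,P[:,1]+278)<100)
for lo,hi in((145,165),(115,145),(60,74)):
    m=near&(P[:,2]>lo)&(P[:,2]<hi); 
    if m.sum()>20: print(lo,m.sum(),cv2.minAreaRect(P[m,:2].astype(np.float32)),np.percentile(P[m],[2,50,98],axis=0).round(1).tolist())
E
```

```text
145 2108 ((446.88458251953125, -281.1313781738281), (45.55354309082031, 24.267229080200195), 16.79063606262207) [[423.7, -295.7, 146.3], [442.6, -280.9, 156.5], [464.1, -266.1, 157.9]]
115 1051 ((435.55682373046875, -282.3856506347656), (73.62890625, 21.361896514892578), 23.79689598083496) [[402.1, -301.1, 115.7], [415.8, -290.0, 128.4], [446.7, -268.9, 144.2]]
60 2468 ((441.919921875, -282.8465881347656), (140.23648071289062, 59.826011657714844), 16.87519645690918) [[371.9, -324.3, 60.8], [394.1, -283.6, 67.1], [500.9, -240.8, 70.9]]
```

View pics/w1.png

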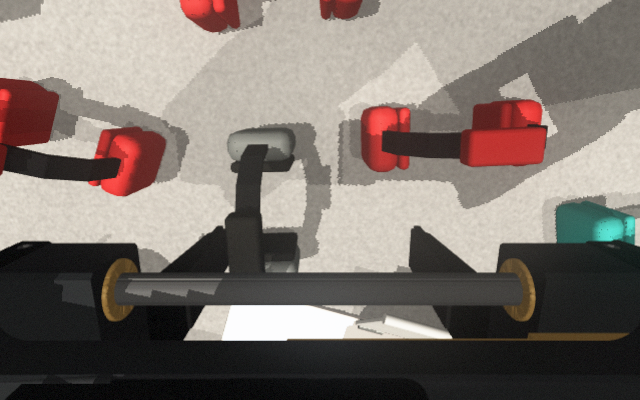

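Run:
```python
from h import *
D=np.load("w1.npz"); uv,P=cloud("wrist",D['d'],D['T']); a=np.radians(16.85)
Q=P-[449.5,-280.6,0]; x=Q[:,0]*np.cos(a)+Q[:,1]*np.sin(a); y=-Q[:,0]*np.sin(a)+Q[:,1]*np.cos(a); z=P[:,2]
n=(abs(x)<90)&(abs(y)<45)
for lo in range(20,74,4):
    k=n&(z>=lo)&(z<lo+4)&(x<-30)
    if k.sum()>3: print(lo,k.sum(),"x",np.percentile(x[k],[1,99]).round(),"y",np.percentile(y[k],[1,99]).round())
print("top by x,y: median z")
for xx in range(-80,-36,5):
    print(xx,[int(np.median(z[k])) if (k:=n&(abs(x-xx)<2.5)&(abs(y-yy)<3)).sum()>2 else 0 for yy in range(-33,36,6)])
for xx in range(-66,-20,5):
    k=n&(abs(x-xx)<2.5)&(abs(y)<8)&(z>75); print(xx,np.percentile(z[k],[5,50,95]).round() if k.sum()>3 else '')
```

```text
20 23 x [-78. -48.] y [-7. 30.]
24 15 x [-78. -47.] y [ 3. 30.]
28 15 x [-78. -47.] y [ 9. 29.]
32 26 x [-78. -44.] y [-20.  30.]
36 20 x [-78. -48.] y [-14.  30.]
40 23 x [-78. -47.] y [-6. 30.]
44 22 x [-78. -44.] y [ 5. 30.]
48 27 x [-78. -48.] y [-10.  30.]
52 26 x [-78. -47.] y [-24.  30.]
56 46 x [-78. -45.] y [-25.  30.]
60 249 x [-78. -40.] y [-29.  30.]
64 825 x [-76. -41.] y [-27.  28.]
68 744 x [-74. -53.] y [-24.  24.]
72 29 x [-66. -64.] y [-14.   9.]
top by x,y: median z
-80 [0, 0, 0, 0, 0, 0, 1, 0, 6, 0, 0, 0]
-75 [0, 60, 66, 66, 66, 65, 66, 66, 66, 63, 35, 0]
-70 [0, 67, 69, 69, 68, 68, 69, 68, 69, 68, 61, 0]
-65 [0, 67, 69, 70, 76, 78, 78, 71, 70, 69, 64, 0]
-60 [0, 297, 301, 310, 313, 312, 310, 94, 69, 69, 64, 0]
-55 [0, 66, 67, 315, 316, 316, 314, 308, 308, 308, 308, 308]
-50 [0, 63, 64, 315, 316, 325, 328, 332, 332, 332, 332, 332]
-45 [0, 65, 66, 315, 315, 315, 309, 116, 66, 66, 54, 0]
-40 [0, 0, 65, 0, 125, 252, 266, 124, 65, 64, 0, 0]
-66 [76. 79. 84.]
-61 [296. 310. 316.]
-56 [108. 315. 317.]
-51 [309. 328. 336.]
-46 [119. 315. 317.]
-41 [125. 294. 309.]
-36 [128. 254. 301.]
-31 [130. 274. 295.]
-26 [132. 234. 288.]
-21 [156. 264. 281.]
```

Call:
drive_tool(deltas="-.105 -.31 0 .003;-.105 -.31 0 .003;0 0 -.25 0;0 0 -.25 0;0 0 -.25 0;0 0 0 0;0 0 0 0")

```text
t: 3.23
eef_pos: [390.0, -296.4, 158.2]
tcp_rot: [3.139, -0.001, -2.844]
ft_force: [0.0, 0.4, 0.7]
opening: 1.001
grip_force: 0.0
```

Call:
drive_tool(deltas="-.01 -.025 -.2 0;0 0 -.2 0;0 0 -.1 0;0 0 -.1 0;0 0 0 0;0 0 0 0")

```text
t: 3.73
eef_pos: [389.2, -300.0, 99.3]
tcp_rot: [-3.141, 0.0, -2.845]
ft_force: [0.2, -0.4, 0.8]
opening: 0.999
grip_force: 0.0
```

Run:
```python
from h import *
p,d,T=wrist(); cv2.imwrite("pics/w2.png",p[...,::-1]); print(env.state()['eef_pos'])
```

```text
[ 389.27987488 -300.12553948   99.47988426]
```

View pics/w2.png

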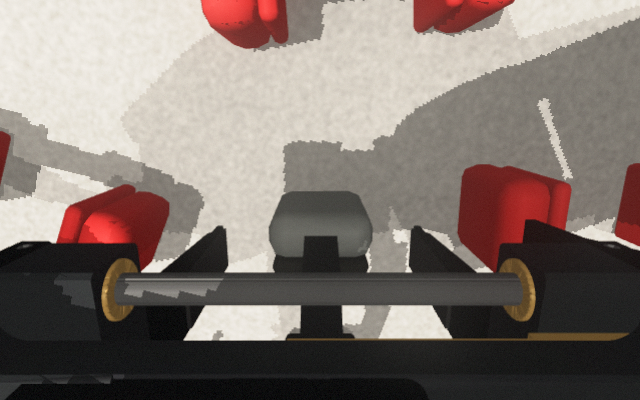

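Call:
drive_tool(deltas="0 0 0 0;0 0 0 0;0 0 0 0;0 0 0 0;0 0 0 0;0 0 0 0;0 0 0 0;0 0 0 0", gripper=1)

```text
t: 4.45
eef_pos: [388.7, -300.0, 98.4]
tcp_rot: [3.141, -0.0, -2.846]
ft_force: [-0.4, -0.6, 0.4]
opening: 0.5
grip_force: 0.0
```

Call:
drive_tool(deltas="0 0 .05 0;0 0 .1 0;0 0 .15 0;0 0 .2 0;0 0 .2 0;0 0 0 0;0 0 0 0")

```text
t: 5.03
eef_pos: [388.9, -300.1, 169.3]
tcp_rot: [-3.14, 0.001, -2.845]
ft_force: [0.3, -0.3, -0.8]
opening: 0.027
grip_force: 0.0
```

Call:
drive_tool(deltas="0 0 0 0;0 0 0 0;0 0 0 0;0 0 0 0;0 0 0 0;0 0 0 0;0 0 0 0;0 0 0 0;0 0 0 0;0 0 0 0", gripper=0.3)

```text
t: 5.87
eef_pos: [388.7, -300.0, 168.5]
tcp_rot: [3.142, 0.0, -2.845]
ft_force: [-1.0, 0.0, 0.5]
opening: 0.664
grip_force: 0.0
```

Run:
```python
from h import *
p,d,T=wrist(); print(env.state()['opening'],T[:3,3]); a=np.radians(16.85)
uv,P=cloud("wrist",d,T)
Q=P-[449.5,-280.6,0]; x=Q[:,0]*np.cos(a)+Q[:,1]*np.sin(a); y=-Q[:,0]*np.sin(a)+Q[:,1]*np.cos(a); z=P[:,2]
n=(abs(x)<100)&(abs(y)<45)
for lo in (40,50,60,65,68,72,80,90,100,110,120):
    k=n&(z>=lo)&(z<lo+4)
    if k.sum()>3: print(lo,k.sum(),"x",np.percentile(x[k],[1,99]).round(),"y",np.percentile(y[k],[1,99]).round())
p,d=env.read_camera("top"); uv,P=cloud("top",d)
m=(np.hypot(P[:,0]-449,P[:,1]+278)<95)&(P[:,2]>55)&(P[:,2]<75); print(cv2.minAreaRect(P[m,:2].astype(np.float32)))
```

```text
0.6800972095951673 [ 388.73752122 -299.96381596  168.4824081 ]
40 112 x [-78.  43.] y [-27.  27.]
50 134 x [-78.  59.] y [-29.  29.]
60 497 x [-78.  53.] y [-29.  29.]
65 1629 x [-76.  48.] y [-27.  27.]
68 1108 x [-74. -54.] y [-25.  25.]
72 70 x [-67. -65.] y [-9.  9.]
80 66 x [-65. -63.] y [-9.  8.]
90 83 x [-62. -61.] y [-9.  9.]
100 163 x [-60. -56.] y [-9.  8.]
110 181 x [-54. -49.] y [-9.  9.]
120 218 x [-46. -41.] y [-9.  9.]
((467.9023742675781, -272.03118896484375), (121.38394165039062, 58.48015213012695), 14.558484077453613)
```

Call:
drive_tool(deltas="0 0 -.25 0;0 0 -.25 0;0 0 -.1 0;0 0 -.1 0;0 0 0 0")

```text
t: 6.38
eef_pos: [388.3, -299.6, 97.0]
tcp_rot: [3.139, -0.001, -2.845]
ft_force: [0.8, 1.2, -0.1]
opening: 0.7
grip_force: 0.0
```

Call:
drive_tool(deltas="0 0 0 0;0 0 0 0;0 0 0 0;0 0 0 0;0 0 0 0;0 0 0 0;0 0 0 0;0 0 0 0;0 0 0 0;0 0 0 0", gripper=1)

```text
t: 7.22
eef_pos: [388.6, -299.9, 98.4]
tcp_rot: [3.141, -0.0, -2.845]
ft_force: [-0.5, -0.5, -0.6]
opening: 0.183
grip_force: 30.0
```

Call:
drive_tool(deltas="0 0 0 0;0 0 0 0;0 0 0 0;0 0 0 0")

```text
t: 7.55
eef_pos: [388.6, -299.9, 98.4]
tcp_rot: [3.141, -0.0, -2.845]
ft_force: [-1.3, 0.3, 0.2]
opening: 0.185
grip_force: 30.0
```

Call:
drive_tool(deltas="0 0 .05 0;0 0 .1 0;0 0 .2 0;0 0 .3 0;0 0 .35 0;0 0 .35 0;0 0 .3 0;0 0 .2 0;0 0 .1 0;0 0 0 0")

```text
t: 8.38
eef_pos: [389.0, -300.2, 295.3]
tcp_rot: [-3.139, 0.002, -2.845]
ft_force: [-0.3, -0.6, -3.0]
opening: 0.188
grip_force: 30.0
```

Run:
```python
from h import *
s=env.state(); print(s['eef_pos'],s['opening'],s['ft_force'],s['moment'])
p,d,T=wrist(); uv,P=cloud("wrist",d,T); Q=(P-T[:3,3])@T[:3,:3]
# near cup in tool frame (x toward robot, z down)
k=(abs(Q[:,1])<35)&(Q[:,2]>10)&(Q[:,2]<120)&(Q[:,0]<60)
print("tool-frame cup", np.percentile(Q[k],[1,50,99],axis=0).round(1))
p,d=env.read_camera("top"); uv,P=cloud("top",d); Q=(P-T[:3,3])@T[:3,:3]
k=(Q[:,0]<-35)&(Q[:,0]>-170)&(abs(Q[:,1])<35)&(Q[:,2]<120)&(Q[:,2]>-75)
for lo in range(-160,-30,10):
    j=k&(Q[:,0]>=lo)&(Q[:,0]<lo+10)
    if j.sum()>3: print(lo,j.sum(),np.percentile(Q[j,2],[5,50]).round(),np.percentile(Q[j,1],[2,98]).round())
```

```text
[ 389.01990675 -300.19910782  295.27881643] 0.18761638979577933 [-0.25943409 -0.62982493 -3.04614213] [ 0.02238294  0.16658825 -0.01192752]
tool-frame cup [[-102.9  -27.9   10.8]
 [  11.3   -0.    32.7]
 [  14.8   27.5   88.4]]
-150 29 [33. 36.] [-22.  28.]
-140 98 [28. 32.] [-24.  31.]
-130 105 [-7. 30.] [-26.  31.]
-120 96 [-19.  33.] [-8. 29.]
-110 82 [-29.  35.] [-9. 30.]
-100 35 [-42. -31.] [-8. 10.]
-90 51 [-59. -56.] [-9. 13.]
-80 49 [-59. -56.] [-10.  13.]
-70 50 [-59. -56.] [-10.  13.]
-60 50 [-60. -57.] [-10.  13.]
-50 47 [-60. -56.] [-9. 13.]
-40 12 [-35. -33.] [-5. 10.]
```

Call:
drive_tool(deltas=".03 .15 0 -.01;.05 .25 0 -.01;.05 .25 0 -.01;.05 .3 0 -.01;.05 .3 0 -.01;.05 .3 0 -.01;.05 .3 0 -.01;.05 .3 0 -.01;.05 .25 0 -.01;.05 .16 0 -.0117")

```text
t: 9.32
eef_pos: [436.0, -41.7, 291.7]
tcp_rot: [3.14, -0.003, 3.118]
ft_force: [0.5, -0.4, -2.2]
opening: 0.184
grip_force: 30.0
```

Call:
drive_tool(deltas=".15 0 0 0;.2 0 0 0;.2 0 0 0;.2 0 0 0;.2 0 0 0;.15 0 0 0;.1 0 0 0;0 0 0 0;0 0 0 0;0 0 0 0")

```text
t: 10.15
eef_pos: [555.8, -43.9, 292.8]
tcp_rot: [3.141, -0.002, 3.118]
ft_force: [-0.7, 0.2, -2.6]
opening: 0.188
grip_force: 30.0
```

Run:
```python
from h import *
s=env.state(); print(s['eef_pos'],s['tcp_rot'],s['joints'].round(2),s['ft_force'])
p,d=env.read_camera("scene"); cv2.imwrite("pics/s2.png",p[...,::-1])
```

```text
[555.80991207 -43.90802142 292.83300279] [ 3.14123288e+00 -1.56887473e-03  3.11814786e+00] [-0.2   0.34  1.65  0.    1.16 -1.74] [-0.67231421  0.24705912 -2.64701275]
```

View pics/s2.png

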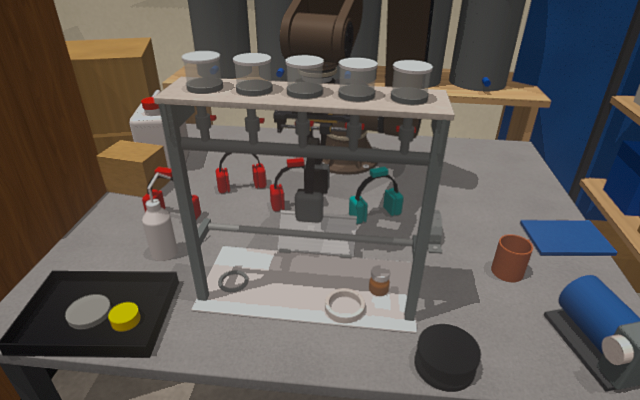

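Run:
```python
from h import *
p,d=env.read_camera("scene"); s=env.state(); uv,P=cloud("scene",d)
t=s['eef_pos']
m=(abs(P[:,1]-t[1])<45)&(P[:,2]>185)&(P[:,2]<270)&(abs(P[:,0]-t[0]-135)<25)
print("far cup",m.sum(),np.percentile(P[m],[1,5,50,95,99],axis=0).round(1).tolist())
k=m&(P[:,2]>205)&(P[:,2]<250); print("face x",np.median(P[k,0]),np.polyfit(P[k,1],P[k,0],1))
b=(abs(P[:,0]-690-.0225*P[:,1])<16)&(P[:,2]>146)&(P[:,2]<170)&(P[:,1]<170)&(P[:,1]>-270)
print("bar",b.sum(),np.polyfit(P[b,1],P[b,0],1),P[b,2].max(), P[b,0].min(),P[b,0].max())
# circle fit
x=P[b,0]-np.polyval(np.polyfit(P[b,1],P[b,0],1),P[b,1]); z=P[b,2]
from scipy.optimize import least_squares
r=least_squares(lambda q:np.hypot(x-q[0],z-q[1])-8,[-2,157],loss="soft_l1"); print("axis offset",r.x)
uv2=None
p,d,T=wrist(); uv,P=cloud("wrist",d,T)
g=(P[:,2]<130)&(P[:,2]>20)&(P[:,0]>480)&(P[:,0]<600)&(abs(P[:,1]+44)<130)
print("wrist guard",g.sum(),np.percentile(P[g],[1,50,99],axis=0).round(1).tolist())
```

```text
far cup 902 [[667.5, -72.1, 198.4], [678.9, -69.2, 203.8], [696.8, -41.8, 240.0], [700.1, -15.6, 263.4], [700.9, -13.8, 267.7]]
face x 697.7823155397749 [-5.1051353e-02  6.9480335e+02]
bar 1398 [2.25429189e-02 6.91342195e+02] 168.17843814736602 676.2271316317717 699.6211274809841
axis offset [ -4.88361381 156.89833755]
wrist guard 8730 [[506.7, -142.0, 21.4], [532.1, -44.8, 69.8], [568.9, 53.3, 97.7]]
```

Call:
drive_tool(deltas=".15 -.01 0 0;.15 0 0 0;.08 0 0 0;.05 0 0 0;0 0 0 0;0 0 0 0")

```text
t: 10.8
eef_pos: [599.3, -44.9, 293.3]
tcp_rot: [3.141, -0.001, 3.118]
ft_force: [0.2, 0.3, -2.3]
opening: 0.183
grip_force: 30.0
```

Run:
```python
from h import *
s=env.state(); print(s['eef_pos'],s['ft_force'])
D=np.load("scene.npz"); uv,P=cloud("scene",D['d'])
m=(P[:,2]>370)&(P[:,2]<468)&(P[:,0]>600)&(P[:,0]<800)&(P[:,1]>-270)&(P[:,1]<170)
for lo in range(370,470,12):
    k=m&(P[:,2]>=lo)&(P[:,2]<lo+12); print(lo,k.sum(),np.percentile(P[k,0],[0,3,50,97]).round() if k.sum()>3 else'')
k=m&(P[:,2]>405)&(P[:,0]<745)
h,e=np.histogram(P[k,1],bins=range(-280,200,15)); print(dict(zip(e.tolist(),h.tolist())))
```

```text
[599.27347312 -44.90843136 293.28874844] [ 0.19626798  0.30050291 -2.33778351]
370 114 [746. 747. 754. 758.]
382 1316 [749. 751. 757. 762.]
394 1809 [735. 742. 753. 760.]
406 283 [740. 743. 752. 758.]
418 288 [742. 745. 754. 762.]
430 637 [718. 725. 754. 762.]
442 523 [731. 739. 753. 762.]
454 304 [740. 745. 752. 758.]
466 33 [747. 747. 753. 757.]
{-280: 0, -265: 0, -250: 5, -235: 16, -220: 84, -205: 0, -190: 0, -175: 0, -160: 3, -145: 1, -130: 45, -115: 0, -100: 0, -85: 0, -70: 2, -55: 0, -40: 32, -25: 0, -10: 0, 5: 0, 20: 15, 35: 0, 50: 18, 65: 0, 80: 0, 95: 0, 110: 21, 125: 2, 140: 9, 155: 0, 170: 0}
```

Call:
drive_tool(deltas="0 0 -.1 0;0 0 -.15 0;0 0 -.15 0;0 0 -.15 0;0 0 -.1 0;0 0 0 0;0 0 0 0")

```text
t: 11.38
eef_pos: [598.8, -44.9, 227.8]
tcp_rot: [3.142, -0.002, 3.118]
ft_force: [-0.3, 0.0, -2.2]
opening: 0.185
grip_force: 30.0
```

Run:
```python
from h import *
s=env.state(); print(s['eef_pos'],s['ft_force'],s['moment'],s['tau'].round(1))
p,d=env.read_camera("scene"); cv2.imwrite("pics/s3.png",cv2.resize(p[40:260,180:460],(760,597))[...,::-1])
```

```text
[598.80361704 -44.9482228  227.76064631] [-0.27967335  0.03753526 -2.19742838] [ 0.04156359  0.1413342  -0.03569392] [ -0.1 -58.7 -29.    0.4  -0.2  -0. ]
```

View pics/s3.png

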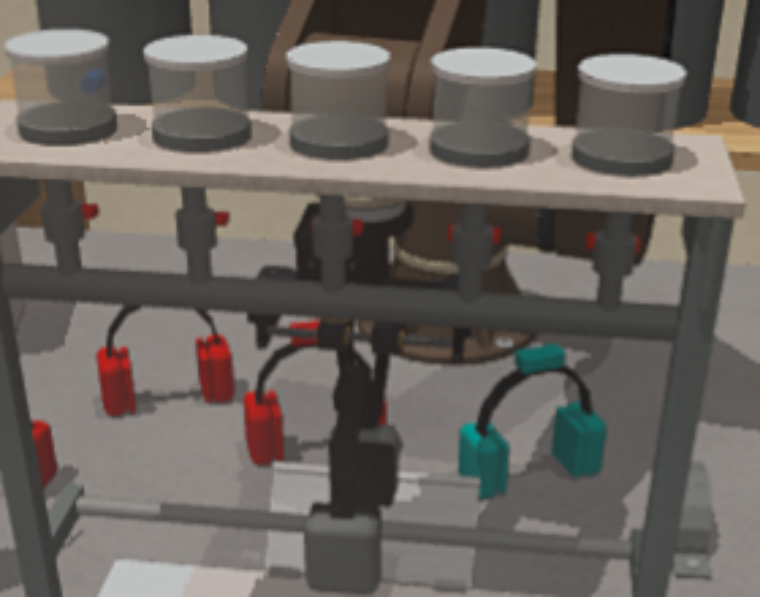

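Call:
drive_tool(deltas="0 0 -.15 0;0 0 -.2 0;0 0 -.2 0;0 0 -.15 0;0 0 -.12 0;0 0 0 0;0 0 0 0")

```text
t: 12.02
eef_pos: [600.2, -45.1, 147.2]
tcp_rot: [3.142, 0.001, 3.118]
ft_force: [0.6, 0.5, -2.1]
opening: 0.188
grip_force: 30.0
```

Call:
drive_tool(deltas=".05 0 0 0;.1 0 0 0;.05 0 0 0;.03 0 0 0;0 0 0 0;0 0 0 0")

```text
t: 12.52
eef_pos: [622.7, -44.9, 146.7]
tcp_rot: [3.142, 0.0, 3.118]
ft_force: [-0.4, 0.1, -2.5]
opening: 0.183
grip_force: 30.0
```

Call:
drive_tool(deltas="0 0 -.05 0;0 0 -.05 0;0 0 -.04 0;0 0 0 0;0 0 0 0;0 0 0 0")

```text
t: 13.02
eef_pos: [622.7, -45.0, 132.4]
tcp_rot: [3.141, -0.0, 3.118]
ft_force: [-0.2, 0.0, -2.0]
opening: 0.188
grip_force: 30.0
```

Call:
drive_tool(deltas="0 0 -.01 0;0 0 -.01 0;0 0 0 0;0 0 0 0")

```text
t: 13.35
eef_pos: [622.7, -45.0, 130.5]
tcp_rot: [3.141, 0.0, 3.118]
ft_force: [0.4, 0.9, -2.3]
opening: 0.185
grip_force: 30.0
```

Run:
```python
from h import *
s=env.state(); print(s['eef_pos'],s['ft_force'],s['moment'])
p,d=env.read_camera("scene"); uv,P=cloud("scene",d)
m=(abs(P[:,1]+46)<36)&(P[:,0]>715)&(P[:,0]<775)&(P[:,2]>25)&(P[:,2]<115)
print("far cup",m.sum(),np.percentile(P[m],[1,50,99],axis=0).round(1).tolist())
k=m&(P[:,2]>45)&(P[:,2]<85);print(np.polyfit(P[k,1],P[k,0],1),np.median(P[k],0))
m=(abs(P[:,1]+46)<20)&(abs(P[:,0]-686)<60)&(P[:,2]>140)&(P[:,2]<200);print("crown top",np.percentile(P[m,2],95),np.percentile(P[m&(P[:,2]>180)],[1,50,99],axis=0).round(1).tolist())
```

```text
[622.71265499 -44.96608573 130.46768771] [ 0.3663431   0.86592134 -2.33723325] [0.00604138 0.16349108 0.02654421]
far cup 818 [[731.2, -72.9, 36.7], [762.2, -43.3, 84.8], [766.3, -15.7, 112.6]]
[-1.25169042e-02  7.62557839e+02] [763.51053602 -43.24258562  65.4205619 ]
crown top 189.92642292667017 [[636.2, -62.5, 180.6], [690.3, -44.0, 187.8], [714.4, -27.2, 199.6]]
```

Call:
drive_tool(deltas="0 -.01 -.01 0;0 0 0 0;0 0 0 0")

```text
t: 13.65
eef_pos: [622.8, -46.0, 129.6]
tcp_rot: [3.141, 0.0, 3.118]
ft_force: [0.3, 1.1, -0.6]
opening: 0.184
grip_force: 30.0
```

Call:
drive_tool(deltas="0 0 -.01 0;0 0 0 0;0 0 0 0")

```text
t: 13.9
eef_pos: [623.2, -46.0, 128.9]
tcp_rot: [-3.142, 0.002, 3.118]
ft_force: [0.7, -0.4, 3.5]
opening: 0.186
grip_force: 30.0
```

Call:
drive_tool(deltas="0 0 -.01 0;0 0 0 0;0 0 0 0")

```text
t: 14.15
eef_pos: [623.6, -46.1, 128.3]
tcp_rot: [-3.141, 0.003, 3.118]
ft_force: [1.9, 0.7, 7.0]
opening: 0.186
grip_force: 30.0
```

Call:
drive_tool(deltas="0 0 .015 0;0 0 0 0;0 0 0 0")

```text
t: 14.4
eef_pos: [622.9, -46.0, 129.0]
tcp_rot: [-3.142, 0.001, 3.118]
ft_force: [2.1, 0.1, 3.5]
opening: 0.183
grip_force: 30.0
```

Call:
drive_tool(deltas="0 0 0 0;0 0 0 0;0 0 0 0;0 0 0 0;0 0 0 0;0 0 0 0;0 0 0 0;0 0 0 0;0 0 0 0;0 0 0 0", gripper=0.3)

```text
t: 15.23
eef_pos: [622.7, -46.0, 129.0]
tcp_rot: [3.141, 0.0, 3.118]
ft_force: [-0.1, 0.1, 0.3]
opening: 0.7
grip_force: 0.0
```

```bash
cat > ear.py <<'E'
from h import *
s=env.state(); print(s['t'],s['eef_pos'],s['ft_force'],s['opening'])
p,d=env.read_camera("scene"); uv,P=cloud("scene",d)
m=(abs(P[:,1]+46)<45)&(P[:,0]>705)&(P[:,0]<790)&(P[:,2]>14)&(P[:,2]<125)
print("far cup",m.sum(),np.percentile(P[m],[1,50,99],axis=0).round(1).tolist())
k=m&(P[:,2]>45)&(P[:,2]<85);A=np.c_[P[k,1:],np.ones(k.sum())];print("face x=ay+bz+c",np.linalg.lstsq(A,P[k,0],rcond=None)[0].round(3),np.median(P[k],0))
E
python3 ear.py
```

```text
15.2333 [622.72777026 -45.97747507 128.9675374 ] [-0.07407739  0.08514182  0.28957089] 0.7001460821953869
far cup 865 [[730.1, -75.0, 36.7], [761.1, -44.4, 84.6], [765.3, -16.4, 122.5]]
face x=ay+bz+c [-3.90000e-02 -3.00000e-03  7.60125e+02] [762.54584291 -44.42110738  65.11731934]
```

Call:
drive_tool(deltas="-.1 0 0 0;-.2 0 0 0;-.2 0 .1 0;-.2 0 .15 0;-.25 0 .1 0;-.3 0 0 0;-.3 0 0 0;-.2 0 0 0;0 0 0 0;0 0 0 0")

```text
t: 16.12
eef_pos: [447.7, -46.1, 164.5]
tcp_rot: [-3.141, 0.001, 3.118]
ft_force: [1.1, 0.1, -0.1]
opening: 0.699
grip_force: 0.0
```

```bash
python3 ear.py
python3 - <<'E'
from h import *
p,d,T=wrist(); cv2.imwrite("pics/w3.png",p[...,::-1]); uv,P=cloud("wrist",d,T)
g=(P[:,2]<125)&(P[:,2]>20)&(P[:,0]>480)&(P[:,0]<600)&(abs(P[:,1]+44)<115)
print("guard",g.sum(),np.percentile(P[g],[1,50,99],axis=0).round(1).tolist(),np.polyfit(P[g,0],P[g,2],1))
E
```

```text
16.1167 [447.74890609 -46.0987824  164.48361471] [ 1.06908202  0.12460568 -0.12399987] 0.6990275712129818
far cup 856 [[728.0, -74.9, 36.7], [760.0, -44.5, 85.1], [764.5, -16.4, 121.7]]
face x=ay+bz+c [-4.30000e-02  2.00000e-03  7.58587e+02] [761.48680765 -43.72733079  65.72253977]
guard 1791 [[510.7, -120.4, 21.2], [536.4, -49.0, 64.1], [569.8, 21.4, 97.8]] [ -1.3695405  799.45872667]
```

View pics/w3.png

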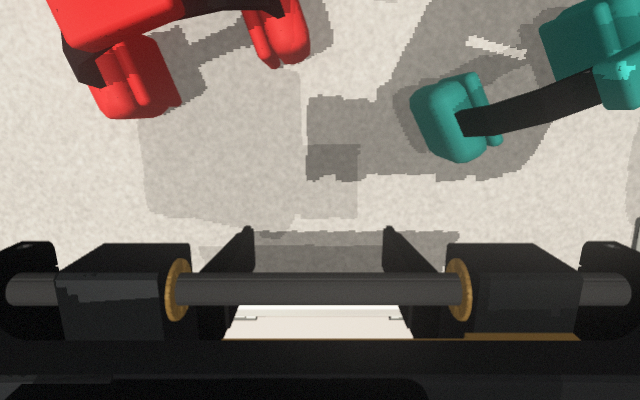

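Call:
drive_tool(deltas="0 0 -.1 0;0 0 -.2 0;0 0 -.2 0;0 0 -.2 0;0 0 -.1 0;0 0 0 0;0 0 0 0;0 0 0 0;0 0 0 0;0 0 0 0", gripper=1)

```text
t: 17.05
eef_pos: [448.2, -46.0, 84.6]
tcp_rot: [-3.141, 0.001, 3.118]
ft_force: [0.0, -0.0, -0.3]
opening: 0.053
grip_force: 0.0
```

Call:
drive_tool(deltas=".1 0 0 0;.1 0 0 0;.1 0 0 0;.1 0 0 0;.1 0 0 0;.1 0 0 0;0 0 0 0")

```text
t: 17.63
eef_pos: [509.4, -46.0, 83.9]
tcp_rot: [-3.142, 0.0, 3.119]
ft_force: [-0.9, 0.6, 0.4]
opening: 0.003
grip_force: 0.0
```

Call:
drive_tool(deltas=".08 0 0 0;.08 0 0 0;.08 0 0 0;0 0 0 0")

```text
t: 17.97
eef_pos: [533.5, -46.1, 84.0]
tcp_rot: [-3.141, 0.002, 3.118]
ft_force: [-0.7, -0.6, -0.7]
opening: 0.005
grip_force: 0.0
```

```bash
cat > g.py <<'E'
from h import *
p,d=env.read_camera("scene"); uv,P=cloud("scene",d)
g=(P[:,2]<125)&(P[:,2]>20)&(P[:,0]>495)&(P[:,0]<600)&(P[:,1]>-142)&(P[:,1]<52)
print("guard",g.sum(),np.percentile(P[g],[2,50,98],axis=0).round(1).tolist())
for lo in range(20,125,10):
    k=g&(P[:,2]>=lo)&(P[:,2]<lo+10)
    if k.sum()>9: print(lo,k.sum(),np.median(P[k,0]).round(1))
E
python3 g.py; python3 ear.py
```

```text
guard 1685 [[546.1, -137.6, 21.5], [559.5, -29.2, 84.0], [575.6, 49.0, 115.8]]
20 187 573.1
30 177 570.4
40 175 568.4
50 77 566.6
70 133 560.6
80 237 559.1
90 233 556.7
100 210 555.4
110 239 553.1
120 17 544.6
18.0167 [532.79171212 -46.06242223  83.89060355] [-0.68207628  0.34943249 -1.91507539] 0.005917465945993402
far cup 859 [[728.4, -75.1, 37.1], [760.0, -44.2, 85.2], [764.6, -16.4, 121.5]]
face x=ay+bz+c [-4.40000e-02 -3.00000e-03  7.58852e+02] [761.52938629 -43.68005751  65.48847639]
```

Call:
drive_tool(deltas=".05 0 0 0;.05 0 0 0;.04 0 0 0;0 0 0 0;0 0 0 0")

```text
t: 18.48
eef_pos: [546.1, -46.0, 83.9]
tcp_rot: [3.142, 0.001, 3.118]
ft_force: [-0.4, -1.0, -0.3]
opening: 0.005
grip_force: 0.0
```

Call:
drive_tool(deltas=".02 0 0 0;.02 0 0 0;0 0 0 0;0 0 0 0")

```text
t: 18.82
eef_pos: [549.9, -46.0, 84.0]
tcp_rot: [3.142, 0.0, 3.118]
ft_force: [0.2, 0.2, 0.1]
opening: 0.003
grip_force: 0.0
```

Call:
drive_tool(deltas=".02 0 0 0;0 0 0 0;0 0 0 0")

```text
t: 19.07
eef_pos: [551.9, -46.0, 84.0]
tcp_rot: [3.142, 0.0, 3.118]
ft_force: [-1.2, -0.3, 0.3]
opening: 0.005
grip_force: 0.0
```

Call:
drive_tool(deltas=".02 0 0 0;.02 0 0 0;0 0 0 0;0 0 0 0")

```text
t: 19.4
eef_pos: [556.0, -46.0, 84.0]
tcp_rot: [3.142, 0.0, 3.118]
ft_force: [-0.5, 0.5, -0.4]
opening: 0.007
grip_force: 0.0
```

```bash
python3 g.py
```

```text
guard 1410 [[569.1, -138.9, 21.8], [575.9, -25.2, 87.8], [580.4, 49.2, 118.2]]
20 144 576.4
30 151 576.6
40 161 575.6
50 158 575.9
60 27 576.8
80 104 575.6
90 212 575.7
100 176 576.1
110 259 576.1
120 18 566.8
```

Call:
drive_tool(deltas=".01 0 0 0;0 0 0 0;0 0 0 0")

```text
t: 19.7
eef_pos: [556.7, -46.0, 83.9]
tcp_rot: [3.141, -0.0, 3.118]
ft_force: [-1.2, -0.9, 1.6]
opening: 0.005
grip_force: 0.5
```

Call:
drive_tool(deltas=".01 0 0 0;0 0 0 0;0 0 0 0")

```text
t: 19.95
eef_pos: [556.8, -45.9, 83.9]
tcp_rot: [3.141, -0.002, 3.118]
ft_force: [-5.9, -0.6, 3.5]
opening: 0.003
grip_force: 3.1
```

Call:
drive_tool(deltas=".01 0 0 0;0 0 0 0;0 0 0 0")

```text
t: 20.2
eef_pos: [556.8, -45.9, 83.9]
tcp_rot: [3.141, -0.004, 3.118]
ft_force: [-11.2, -1.1, 6.9]
opening: 0.005
grip_force: 5.7
```

Call:
drive_tool(deltas="-.1 0 0 0;-.2 0 0 0;-.3 0 0 0;-.2 0 .2 0;0 0 .3 0;0 0 .3 0;0 0 .2 0;0 0 0 0;0 0 0 0")

```text
t: 20.95
eef_pos: [478.9, -46.0, 184.7]
tcp_rot: [-3.141, 0.003, 3.118]
ft_force: [0.3, -0.1, -0.9]
opening: 0.008
grip_force: 0.0
```

```bash
python3 g.py; python3 ear.py
python3 - <<'E'
from h import *
p,d=env.read_camera("scene"); cv2.imwrite("pics/s4.png",cv2.resize(p[40:340,140:540],(800,600))[...,::-1])
E
```

```text
guard 1383 [[571.4, -139.0, 21.5], [576.3, -20.3, 87.0], [580.8, 49.3, 117.3]]
20 155 576.5
30 143 575.5
40 158 576.6
50 159 575.8
60 32 577.5
80 100 576.1
90 209 575.9
100 185 576.5
110 242 577.4
21.0 [478.44241067 -45.89890187 183.69434223] [ 1.02744537 -0.25025392 -0.51259252] 0.005701526999324851
far cup 857 [[729.1, -75.0, 36.1], [759.9, -44.5, 85.0], [764.5, -16.4, 121.8]]
face x=ay+bz+c [-4.40000e-02  5.00000e-03  7.58392e+02] [761.51728698 -43.68427251  65.51263381]
```

View pics/s4.png

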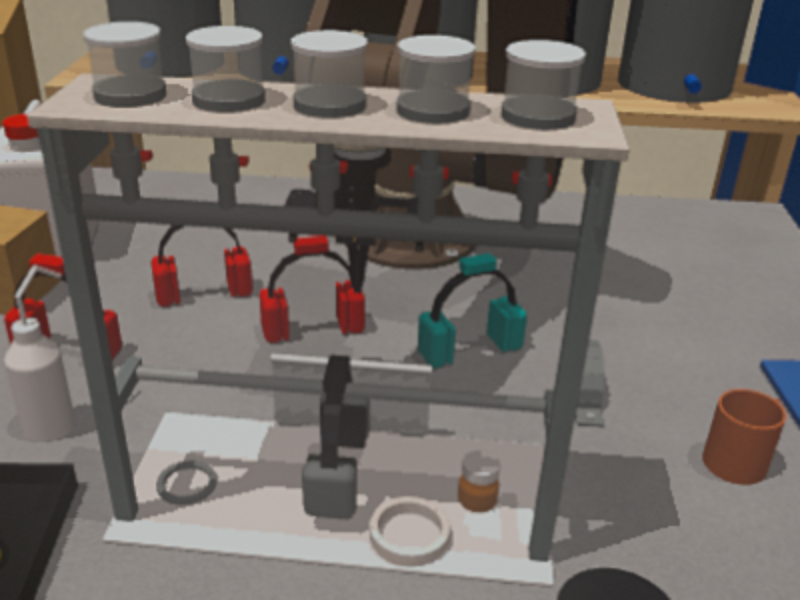

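The picture shows the ear hanging at (335,420), level and mid-bar. The guard is upright behind it at (350,360), and the bystanders have not moved.

```bash
python3 -c "
from cell import env
print(env.job_done())"
```

```text
the job is handed in; nothing more can be done
None
```

The ear defenders hang level and square at the middle of the bar, one cup on each side; the splash guard was then pushed upright against its stop, the bystanders were left where they stood, and the job was handed in at about 21 s with the robot clear.

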